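# Set out the potting bench

## Robot

A 6-joint arm with a two-finger parallel gripper is mounted at the origin on the work surface. World frame = base frame: x ahead of the robot, y to its left, z up, the work surface at z = 0. Lengths are in mm, angles in rad, forces in N, time in s.
With the tool pointing down it reaches from about 350 to 775 mm from the base axis. Payload 7.3 kg.
Tool frame: the origin (TCP) lies between the finger pads; the fingertips stand manip.finger_overhang ahead of it and the grasp point (between the pads) lies 6 mm ahead of it (manip.finger_overhang is the distance from the TCP to the fingertips, in mm); y points along the fingers, x is the direction in which the jaws open and shut, and the axes are right-handed (so a half turn about y gives the same grasp; the last joint's range is limited). The gripper opens to 92 mm and grips with 3 to 60 N. Pads are 19 mm wide; open, the fingers measure 130 mm over their backs; the gripper's body (75 mm by 190 mm) begins 47 mm behind the grasp point.
Start: joints at [1.107, 0.342, 1.524, -0, 1.275, -0.146], TCP at [164.035, 498.733, 251.741] pointing down, gripper open.
Joint ranges: [-2.53, 2.53], [-0.77, 2.02], [0.04, 2.7], [-1, 4.14], [0.28, 2.66], [-3.11, 3.11]. Speed limits (rad/s): [2.57, 2.57, 3.14, 3.14, 3.14, 3.14].

## Interface

Orientations are given as a unit quaternion [w, x, y, z].
In Python, from rig import status, grab_frame, calibration, manip gives the robot as it stands.
- The arm moves only by the tool servo_tool, never from a script. Its argument "moves" is a list of rows, each a list of 5 numbers: the closure, from -1 (fully open) to 1 (shut), then the shift along the tool's x, y, z as a fraction of full scale, then the turn about the tool's y as a fraction of full scale. In form: [[gripper, tx, ty, tz, spin], ...]. A call has 1 to 5 rows; each row shifts and turns the commanded pose from where the row before left it, along the tool's axes as they then stand; what a row does not reach is not made up. Full scale, the value 1, is 10 cm for a shift and 0.5 rad for a turn. A row lasts 1/8 s, in which the tool goes at most 62.5 mm and 10.7 degrees, less where a joint would pass 70% of its speed; a pose out of reach is approached as far as the arm can. A call with a number of a shift or a turn outside -1 to 1 is refused whole. A call with a gripper value outside its range is refused whole. The fingers move at their own pace and stop on an object; the grip force is fixed at half the most. Time passes only in rows, so rows that do not move let the fingers close. It gives the time, the measured TCP pose, the force and the opening at its end, in the units of the state.
- status.get_obs(): the state, without advancing time (a new reading comes with each control period).
- grab_frame(name): name is "scene" or "top"; returns the picture (480x640x3 uint8, red, green, blue); there is no depth.
- calibration(name): a dict with "mtx" (3x3 intrinsics, pixels), "pose" (4x4, takes a point from camera to world coordinates). Camera axes: x right, y up, looking along -z (the intrinsics and any distortion apply to the point x, -y, -z); pixel columns grow to the right and rows downward; lengths in mm; the calibration is good to about 2 mm. A picture is of the moment at which its call begins. calibration takes no time and is no camera call.
- manip.finish_job(): hands the job in, once; it reports no verdict.
The state is a dict: "time_s": time; "joints": joint angles; "qd": joint speeds; "joint_efforts": joint torques, N m; "position": TCP position; "tcp_rot": TCP orientation; "wrist_force": force on the tool from outside, world axes, zero at the start; "wrist_torque": the same for the moment, N m; "grip_width": opening from 0.0 (shut) to 1.0 (fully open).
Only numpy, scipy, OpenCV 4.12 (cv2) and the standard library are available. Lean on these libraries where they do the work, as an engineer would, in place of code of your own. Each camera call takes 0.05 s, during which the arm holds its last target. There are 200 camera calls.

## Task

Set the bench out for potting, in one straight row between the seed tray and the storage box: the terracotta saucer midway between the two with the enamel pot standing inside it, and the bulb planter standing upright in the middle of the clear space between the saucer and the storage box. Lay the trowel, hollow side up, in the middle of the clear space between the saucer and the seed tray, square across the row, its handle towards the robot and the middle of the trowel on the line of the row. Leave the stacked clay pots and the cup of labels as they are.

Things in the scene. Friction and masses are not known exactly. Their poses are not given: they have to be found in the camera images.
- saucer_mid (a point): Terracotta saucer, loose: a round shallow dish, 70 mm across, 16 mm high, wall 3.5 mm, inner floor 62 mm across and 4 mm above its underside. Point: its centre, 8 mm above its underside; z up. At the start it stands near the pot, on the robot's side of the row.
- pot_mid (a point): Navy enamel pot, loose: round, open at the top, 72 mm high, 65 mm across at the rim (68 mm over the rolled edge) tapering straight to a 42 mm foot, about 0.12 kg. Point: its centre, 36 mm above its underside; z up. Stood in the saucer, its underside is on the saucer's inner floor.
- trowel_mid (a point): Transplanting trowel, loose, lying hollow side up: ash handle 29 mm thick, axis 14.5 mm above the bench; steel neck; narrow blade 45 mm wide. Point: middle and balance point of the trowel, on the handle's axis near its front end (butt 115 mm behind, blade tip 130 mm ahead); grip the handle from 100 mm behind this point to 4 mm ahead. x points from handle to blade, z up.
- trowel_tip (a point): Tip of the trowel's blade (same axes as the trowel), 130 mm ahead of the trowel's middle.
- planter_handle (a point): Bulb planter, loose, 200 mm high, 0.3 kg, standing on its open end: stainless tube 52 mm across at the foot, 60 mm at its top, 110 mm high; two flat straps (29 mm either side of the middle) rise to a round ash crossbar handle 26 mm thick, 110 mm long. Point: middle of the handle, 187 mm above the foot. The handle lies along y; z up.
- tray: Clear plastic seed tray with 12 cells, fixed: 165 mm (x) by 230 mm (y), 45 mm high. Origin: centre of its underside. x points away from the robot, y along the row. At the start it is at the left or the right end of the row.
- box: Closed grey plastic storage box with a flip-top lid and a clip on its front, fixed: 150 mm (x) by 230 mm (y), 100 mm high. Origin: centre of its underside. x points away from the robot, y along the row; it stands square with the seed tray, at the other end of the row, about 600 mm from it centre to centre.
- clay_pots: Bystander: two nested terracotta pots, 90 mm across, 81 mm high, standing beyond the middle of the row. Origin: centre of the underside.
- label_cup: Bystander: small metal cup of wooden plant labels, 55 mm across, 85 mm high with the labels, standing on the lid of the storage box. Origin: centre of the underside.

How it is judged (in metres and radians):
On the way, in this order (a step that is already met when the one before it is completed fails the run):
1. the saucer stands midway between the seed tray and the storage box (horizontal distance between saucer_mid and tray below 0.322 m and horizontal distance between saucer_mid and box below 0.322 m and x of saucer_mid in the frame of tray between -0.025 and 0.025 m and height (world z) of saucer_mid below 0.012 m and angle between saucer_mid's own z axis and vertical below 0.08 rad), for 0.2 s.
2. the pot is set down by the gripper in the saucer (not dropped or thrown in) (horizontal distance between pot_mid and saucer_mid below 0.015 m and z of pot_mid in the frame of saucer_mid below 0.048 m and contact force between the fingers and pot above 0.5 N), for 0.02 s.
At the end, for the whole second after the job is handed in: Row of tray, trowel, saucer with pot in it, planter, box. Off target at most: saucer 17 mm along the row, 25 mm across; pot 12 mm; trowel and planter 25 mm along, 40 and 30 mm across; trowel 0.2 rad, hollow side up, blade away from the robot. Others upright. All released and at rest (all of step 1 and horizontal distance between pot_mid and saucer_mid below 0.012 m and z of pot_mid in the frame of saucer_mid between 0.027 and 0.036 m and angle between each of pot_mid, planter_handle's own z axis and vertical below 0.08 rad and horizontal distance between trowel_mid and tray between 0.164 and 0.214 m and horizontal distance between trowel_mid and saucer_mid between 0.083 and 0.145 m and x of trowel_mid in the frame of tray between -0.04 and 0.04 m and x of trowel_tip in the frame of tray above 0.07 m and angle between the x axis of trowel_mid and the x axis of tray, either way round below 0.2 rad and angle between trowel_mid's own z axis and vertical below 0.25 rad and height (world z) of trowel_mid below 0.025 m and horizontal distance between planter_handle and box between 0.164 and 0.214 m and horizontal distance between planter_handle and saucer_mid between 0.083 and 0.145 m and x of planter_handle in the frame of box between -0.03 and 0.03 m and height (world z) of planter_handle below 0.195 m and linear speed of each of saucer, pot, trowel, planter below 0.02 m/s); the robot touches nothing.
It fails at once if a bystander is moved by more than 25 mm (distance of any of clay_pots, label_cup from where it was at the start of the episode above 0.025 m).
It also fails if it takes over 120 s, if anything falls off the work surface, if the arm or the gripper's body presses on something with over 40 N, if the wrist force passes 120 N, or if a joint passes its speed limit or range.

## Working session

There is one attempt and no reset: what is moved stays moved. The work goes in short steps, Python scripts to look and compute and a tool call to move; the robot and the scene stay as the last step left them, time stands still between calls to the robot, and variables do not carry over. Pictures are saved under pics/ and viewed, about 12 in all and at most 16, crops included, and the job is handed in when it is done.

Besides the shell and the picture viewer there is one more tool, called after "Emit:" in YAML: its name, and indented under it one key for each argument. servo_tool: Moves the arm, as the interface text tells. Shift numbers are shares of 10 cm and turn numbers shares of 0.5 rad, none past 1 either way. Its arguments: {"type":"object","properties":{"moves":{"type":"array","items":{"type":"array","items":{"type":"number","minimum":-1,"maximum":1}}}},"required":["moves"]}

```bash
mkdir -p pics; cat > h.py <<'E'
import numpy as np, cv2
from rig import status, grab_frame, calibration, manip
def save(cam,name,crop=None,s=1):
    im=grab_frame(cam)
    if crop: x0,y0,x1,y1=crop; im=im[y0:y1,x0:x1]
    if s!=1: im=cv2.resize(im,None,fx=s,fy=s,interpolation=cv2.INTER_CUBIC)
    cv2.imwrite('pics/'+name,im[:,:,::-1])
def px2w(cam,u,v,z):
    c=calibration(cam);K=np.array(c['mtx']);T=np.array(c['pose'])
    d=np.linalg.inv(K)@[u,v,1]; d=T[:3,:3]@(d*[1,-1,-1]); o=T[:3,3]
    return (o+d*(z-o[2])/d[2]).round(1)
def w2px(cam,p):
    c=calibration(cam);K=np.array(c['mtx']);T=np.array(c['pose'])
    q=T[:3,:3].T@(np.array(p)-T[:3,3])*[1,-1,-1]; q=K@q; return (q[:2]/q[2]).round(1)
E
python3 - <<'E'
from h import *
print(status.get_obs()); print(manip.finger_overhang)
for c in('scene','top'): print(calibration(c)); save(c,c+'0.png')
E
```

```text
{'time_s': 0.0, 'joints': array([ 1.10697342e+00,  3.42711304e-01,  1.52502266e+00,  3.01613761e-05,
        1.27535609e+00, -1.46012824e-01]), 'qd': array([-0.00031067, -0.00019374,  0.00056937,  0.00098222, -0.00086337,
        0.00076259]), 'joint_efforts': array([-1.49016258e-03, -4.31244743e+01, -2.44213915e+01,  7.17689632e-02,
        5.60668192e-02, -1.29907166e-04]), 'position': array([163.87069616, 498.39243382, 251.04887588]), 'tcp_rot': array([-0.57258515,  0.57305645,  0.41410518, -0.41505354]), 'wrist_force': array([0.09936106, 0.11644743, 0.55981779]), 'wrist_torque': array([ 0.01970924, -0.00724832, -0.02468998]), 'grip_width': 0.9979400110086533}
25.0
{'mtx': array([[591.15584709,   0.        , 320.59168833],
       [  0.        , 591.15584709, 234.67919338],
       [  0.        ,   0.        ,   1.        ]]), 'pose': array([[ 6.43111375e-01, -6.29532777e-01,  4.36000277e-01,
         1.17439660e+03],
       [ 7.65756685e-01,  5.32360449e-01, -3.60844913e-01,
        -4.50991186e+02],
       [-4.94560273e-03,  5.65933595e-01,  8.24435993e-01,
         1.23454294e+03],
       [ 0.00000000e+00,  0.00000000e+00,  0.00000000e+00,
         1.00000000e+00]])}
{'mtx': array([[433.41521888,   0.        , 313.46611499],
       [  0.        , 433.41521888, 251.08923296],
       [  0.        ,   0.        ,   1.        ]]), 'pose': array([[-2.92491898e-02,  9.94988519e-01, -9.56155421e-02,
         5.05239406e+02],
       [-9.99571927e-01, -2.91791455e-02,  2.13097383e-03,
         4.71383702e+01],
       [-6.69685321e-04,  9.56369409e-02,  9.95416057e-01,
         1.21281792e+03],
       [ 0.00000000e+00,  0.00000000e+00,  0.00000000e+00,
         1.00000000e+00]])}
```

View pics/top0.png

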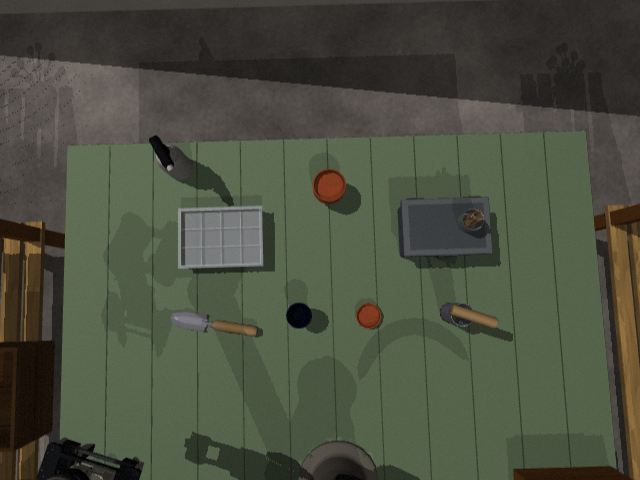

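View pics/scene0.png

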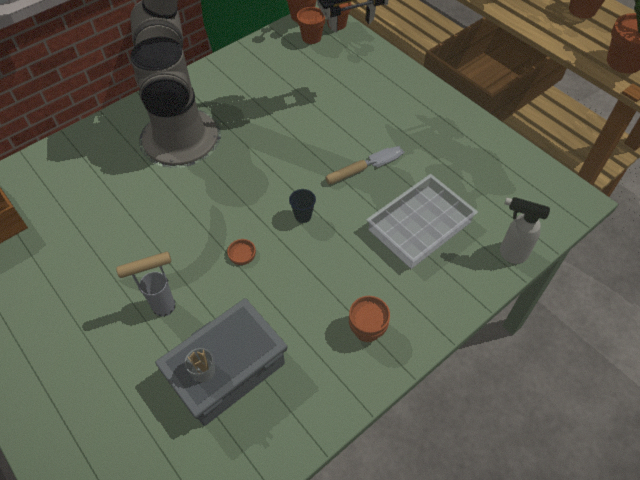

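The top view has x up and y left: tray (221,237), box (446,227), saucer (369,316), pot (299,315), trowel from butt (256,331) to tip (172,318), and planter foot (455,315). The scene view agrees. Next I'll take enlarged crops.

```bash
python3 - <<'E'
from h import *
save('top','a.png',(160,190,360,350),4)
save('top','b.png',(350,185,550,335),4)
E
```

```text
(no output)
```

View pics/a.png

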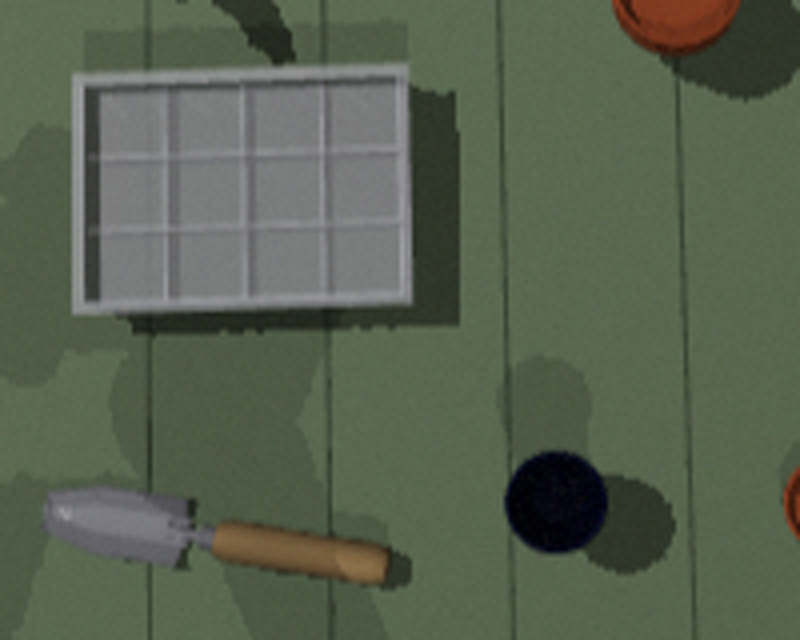

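View pics/b.png

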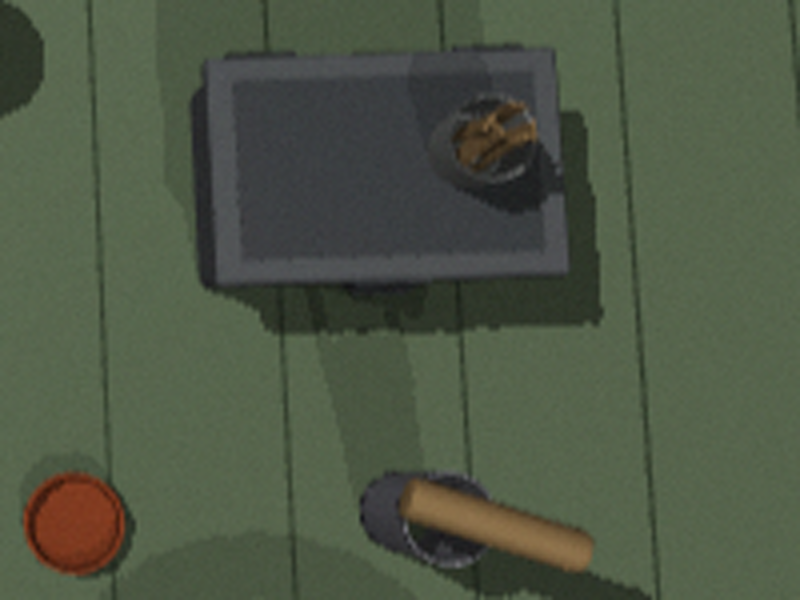

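```bash
python3 - <<'E'
from h import *
A=lambda u,v,z:px2w('top',160+u/4,190+v/4,z)
B=lambda u,v,z:px2w('top',350+u/4,185+v/4,z)
t=np.array([A(u,v,45) for u,v in[(73,72),(408,64),(412,304),(73,315)]]);print('tray',t.tolist(),t.mean(0))
b=np.array([B(u,v,100) for u,v in[(207,58),(554,48),(568,272),(214,285)]]);print('box',b.tolist(),b.mean(0))
for n,q in(('t',t),('b',b)):
  d=(q[0]-q[1])+(q[3]-q[2]); print(n,'ang of y',np.arctan2(-d[0],d[1]))
c=b.mean(0)-t.mean(0);print('row',c,np.hypot(*c[:2]))
print('saucer',B(75,524,16),'L/R',B(25,524,16),B(126,524,16),'pot',A(556,501,72),A(506,501,72),A(607,501,72))
print('trowel tip/butt/front',A(43,512,12),A(388,567,14.5),A(215,538,14.5))
print('planter',B(407,497,187),B(590,553,187),'scene',px2w('scene',119,269,187),px2w('scene',170,259,187))
print('clay',px2w('top',330,186,81))
print('pot scene',px2w('scene',303,198,72),'sauc',px2w('scene',241,252,14))
E
```

```text
tray [[746.5, 410.6, 45.0], [745.3, 181.7, 45.0], [581.0, 181.9, 45.0], [580.3, 410.5, 45.0]] [663.275 296.175  45.   ]
box [[740.5, -189.4, 100.0], [740.5, -416.0, 100.0], [593.7, -415.1, 100.0], [592.0, -186.7, 100.0]] [ 666.675 -301.8    100.   ]
t ang of y -0.0010928957397372703
b ang of y 0.0037362463507439577
row [   3.4   -597.975   55.   ] 597.9846658778132
saucer [ 437.5 -101.3   16. ] L/R [438.5 -67.2  16. ] [ 436.5 -136.2   16. ] pot [447.9  87.3  72. ] [448.9 119.9  72. ] [447.   54.1  72. ]
trowel tip/butt/front [447.7 441.3  12. ] [403.8 205.1  14.5] [426.8 322.9  14.5]
planter [ 457.2 -275.5  187. ] [ 421.6 -380.5  187. ] scene [ 416.8 -366.8  187. ] [ 464.1 -272.9  187. ]
clay [786.6  -4.4  81. ]
pot scene [446.4  95.7  72. ] sauc [442.2 -99.3  14. ]
```

Measurements agree with the given sizes: the row is at x≈665, the tray centre at y≈296, the box at y≈−302, and the saucer target is (665,−3). Order will be saucer, trowel, pot, planter, so the gripper body clears everything. I'll check the tool axes first.

```bash
cat >> h.py <<'E'
from scipy.spatial.transform import Rotation as Ro
def need(x,y,z,yaw=None):
    """remaining shift (tool axes, units of 10cm) and spin (units .5rad) to TCP x,y,z and jaw axis yaw"""
    o=status.get_obs();q=o['tcp_rot'];R=Ro.from_quat([q[1],q[2],q[3],q[0]]).as_matrix()
    cur=np.arctan2(R[1,0],R[0,0])
    d=np.array([x,y,z])-o['position']
    if yaw is not None:
        dy=(yaw-cur+np.pi/2)%np.pi-np.pi/2
        s=-dy/.5
        R=R@Ro.from_rotvec([0,-dy,0]).as_matrix()
        print('spin first',s.round(3))
    print('t',o['time_s'],'pos',o['position'].round(1),'yaw',cur.round(3),'j',o['joints'].round(2),'shift after spin',(R.T@d/100).round(3),'grip',round(o['grip_width'],3))
E
python3 - <<'E'
from h import *
o=status.get_obs();q=o['tcp_rot'];print(Ro.from_quat([q[1],q[2],q[3],q[0]]).as_matrix().round(3))
need(437.5,-101.3,120,np.pi/2)
E
```

```text
[[ 0.312 -0.    -0.95 ]
 [ 0.95  -0.001  0.312]
 [-0.001 -1.     0.   ]]
spin first -0.636
t 0.2 pos [164.  498.5 251.3] yaw 1.253 j [ 1.11  0.34  1.52 -0.    1.28 -0.15] shift after spin [-5.997  1.317 -2.736] grip 0.998
```

Emit:
servo_tool:
  moves:
    - [-1, 0, 0, -0.3, -0.318]
    - [-1, 0, 0, -0.3, -0.318]
    - [-1, -0.3, 0, -0.5, 0]
    - [-1, -0.3, 0, -0.5, 0]
    - [-1, -0.3, 0, -0.5, 0]

```text
time_s: 0.82
position: [373.5, 393.6, 251.6]
tcp_rot: [0.5, -0.5, -0.5, 0.5]
wrist_force: [0.3, 0.1, -1.2]
grip_width: 0.999
```

Emit:
servo_tool:
  moves:
    - [-1, -0.5, 0, -0.2, 0]
    - [-1, -0.5, 0, -0.2, 0]
    - [-1, -0.5, 0, -0.2, 0]
    - [-1, -0.5, 0, 0, 0]
    - [-1, -0.5, 0, 0, 0]

```text
time_s: 1.45
position: [432.1, 143.0, 251.5]
tcp_rot: [0.5, -0.5, -0.5, 0.5]
wrist_force: [0.8, -0.3, 0.1]
grip_width: 0.997
```

Emit:
servo_tool:
  moves:
    - [-1, -0.5, 0, 0, 0]
    - [-1, -0.5, 0.2, 0, 0]
    - [-1, -0.5, 0.2, 0, 0]
    - [-1, -0.5, 0.2, 0, 0]
    - [-1, -0.4, 0.2, 0, 0]

```text
time_s: 2.08
position: [432.1, -97.2, 171.2]
tcp_rot: [-0.5, 0.5, 0.5, -0.5]
wrist_force: [0.5, -0.5, -1.0]
grip_width: 0.999
```

```bash
python3 -c "
from h import *
need(437.5,-101.3,120,np.pi/2)"
```

```text
spin first -0.002
t 2.075 pos [432.1 -97.2 171.2] yaw 1.57 j [-0.39  0.28  1.86  0.    1.   -1.96] shift after spin [-0.041  0.512 -0.054] grip 0.999
```

Emit:
servo_tool:
  moves:
    - [-1, -0.04, 0.5, -0.07, 0]
    - [-1, 0, 0.5, 0, 0]
    - [-1, 0, 0.3, 0, 0]
    - [-1, 0, 0.13, 0, 0]
    - [-1, 0, 0, 0, 0]

```text
time_s: 2.7
position: [439.2, -99.3, 28.5]
tcp_rot: [0.5, -0.5, -0.5, 0.5]
wrist_force: [0.8, -0.2, 0.1]
grip_width: 1.001
```

Emit:
servo_tool:
  moves:
    - [1, 0, 0, 0, 0]
    - [1, 0, 0, 0, 0]
    - [1, 0, 0, 0, 0]
    - [1, 0, 0, 0, 0]
    - [1, 0, 0, 0, 0]

```text
time_s: 3.32
position: [439.7, -99.4, 29.5]
tcp_rot: [-0.5, 0.5, 0.5, -0.5]
wrist_force: [-0.3, 1.0, 7.7]
grip_width: 0.733
```

Emit:
servo_tool:
  moves:
    - [1, 0, 0, 0, 0]
    - [1, 0, 0, 0, 0]
    - [1, 0, -0.2, 0, 0]
    - [1, 0, -0.3, 0, 0]
    - [1, 0, 0, 0, 0]

```text
time_s: 3.95
position: [440.5, -99.8, 80.4]
tcp_rot: [-0.498, 0.501, 0.501, -0.499]
wrist_force: [-0.3, 0.1, -2.3]
grip_width: 0.737
```

```bash
python3 -c "
from h import *
need(665,-3,80,np.pi/2); save('scene','g1.png',(140,130,340,280),4)"
```

```text
spin first 0.001
t 3.95 pos [440.5 -99.8  80.4] yaw 1.571 j [-0.39  0.44  1.94  0.    0.76 -1.96] shift after spin [ 0.968  0.012 -2.245] grip 0.737
```

View pics/g1.png

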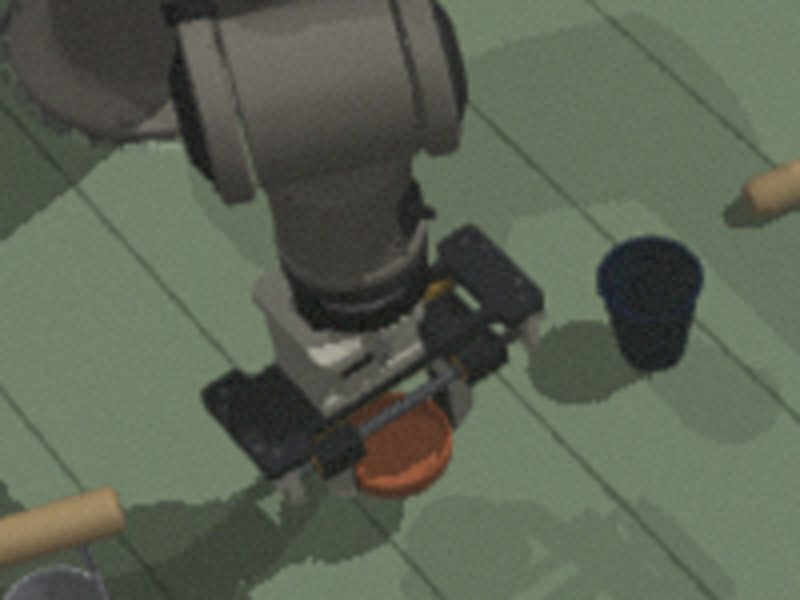

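Saucer is held between the fingers (crop 405,447) and off the bench. Carrying it to the row.

Emit:
servo_tool:
  moves:
    - [1, 0.19, 0, -0.45, 0]
    - [1, 0.19, 0, -0.45, 0]
    - [1, 0.19, 0, -0.45, 0]
    - [1, 0.19, 0, -0.45, 0]
    - [1, 0.2, 0, -0.45, 0]

```text
time_s: 4.62
position: [664.9, -2.5, 76.8]
tcp_rot: [0.501, -0.499, -0.5, 0.501]
wrist_force: [0.1, -0.4, -0.9]
grip_width: 0.738
```

Emit:
servo_tool:
  moves:
    - [1, 0, 0, 0, 0]
    - [1, 0, 0.25, 0, 0]
    - [1, 0, 0.1, 0, 0]
    - [1, 0, 0.1, 0, 0]
    - [1, 0, 0.05, 0, 0]

```text
time_s: 5.25
position: [663.7, -3.6, 29.4]
tcp_rot: [0.5, -0.5, -0.5, 0.5]
wrist_force: [-10.9, 0.5, 26.7]
grip_width: 0.738
```

```bash
python3 -c "
from h import *
need(665,-3,28.5,np.pi/2); save('scene','g2.png',(220,160,420,310),4)"
```

```text
spin first -0.0
t 5.25 pos [663.7  -3.6  29.4] yaw 1.571 j [-0.12  0.81  1.34 -0.    0.99 -1.69] shift after spin [ 0.006  0.009 -0.013] grip 0.738
```

View pics/g2.png

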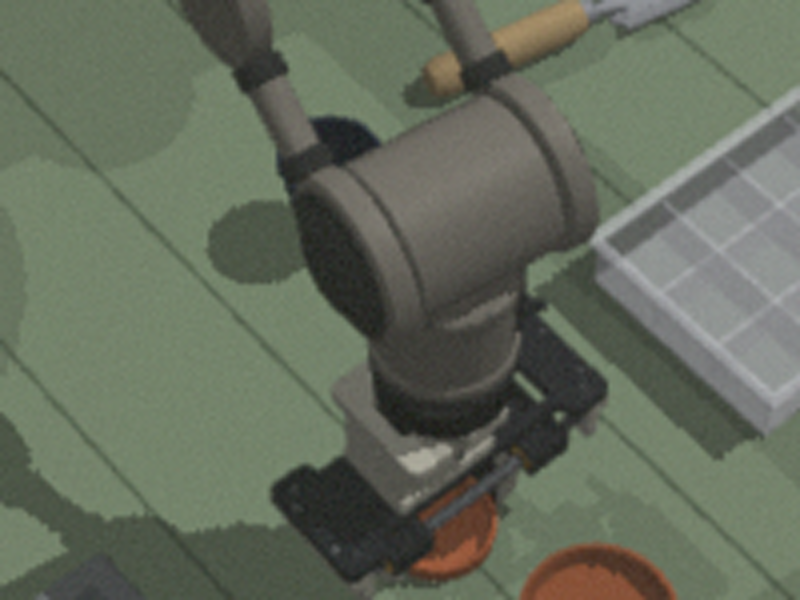

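Saucer (crop 455,535) is pressed on the bench, possibly tilted a little. Now I'll open, rise, and measure it.

Emit:
servo_tool:
  moves:
    - [0.3, 0, 0, 0, 0]
    - [-1, 0, 0, 0, 0]
    - [-1, 0, 0, 0, 0]
    - [-1, 0, 0, 0, 0]
    - [-1, 0, 0, 0, 0]

```text
time_s: 5.92
position: [664.3, -3.2, 28.6]
tcp_rot: [-0.5, 0.5, 0.5, -0.5]
wrist_force: [-0.2, -0.7, 0.2]
grip_width: 0.999
```

Emit:
servo_tool:
  moves:
    - [-1, 0, -0.2, 0, 0]
    - [-1, 0, -0.5, 0, 0]
    - [-1, 0, -0.5, 0, 0]
    - [-1, 0.4, -0.1, 0.3, 0]
    - [-1, 0.4, 0, 0.3, 0]

```text
time_s: 6.55
position: [604.6, 77.2, 161.9]
tcp_rot: [-0.499, 0.501, 0.501, -0.498]
wrist_force: [0.2, 1.1, -1.4]
grip_width: 0.998
```

Emit:
servo_tool:
  moves:
    - [-1, 0.4, 0, 0.3, 0]
    - [-1, 0.4, 0, 0.3, 0]
    - [-1, 0.4, 0, 0.3, 0]
    - [-1, 0.4, 0, 0.3, 0]
    - [-1, 0.4, 0, 0.3, 0]

```text
time_s: 7.18
position: [453.5, 278.0, 160.4]
tcp_rot: [-0.5, 0.5, 0.501, -0.499]
wrist_force: [0.2, -0.6, 1.0]
grip_width: 1.0
```

```bash
python3 - <<'E'
from h import *
# trowel: jaw axis perpendicular to heading
h=np.arctan2(236,44); need(424-15*np.cos(h),314-15*np.sin(h),130,h+np.pi/2)
save('top','c.png',(160,190,360,340),4)
im=grab_frame('top'); hsv=cv2.cvtColor(im,cv2.COLOR_RGB2HSV)
m=((hsv[...,0]<12)&(hsv[...,1]>140)).astype(np.uint8)
n,_,st,ce=cv2.connectedComponentsWithStats(m)
for s,c in zip(st[1:],ce[1:]):
    if s[4]>100: print(s,c,px2w('top',s[0]+s[2]/2-.5,s[1]+s[3]/2-.5,14))
E
```

```text
spin first -2.773
t 7.175 pos [453.5 278.  160.4] yaw 1.571 j [ 0.41  0.44  1.64  0.    1.06 -1.17] shift after spin [ 0.357  0.304 -0.149] grip 1.0
[313 169  33  35 908] [328.67400881 185.81057269] [803.4  -4.6  14. ]
[319 223  25  25 477] [331.02515723 235.13417191] [664.   -5.6  14. ]
```

View pics/c.png

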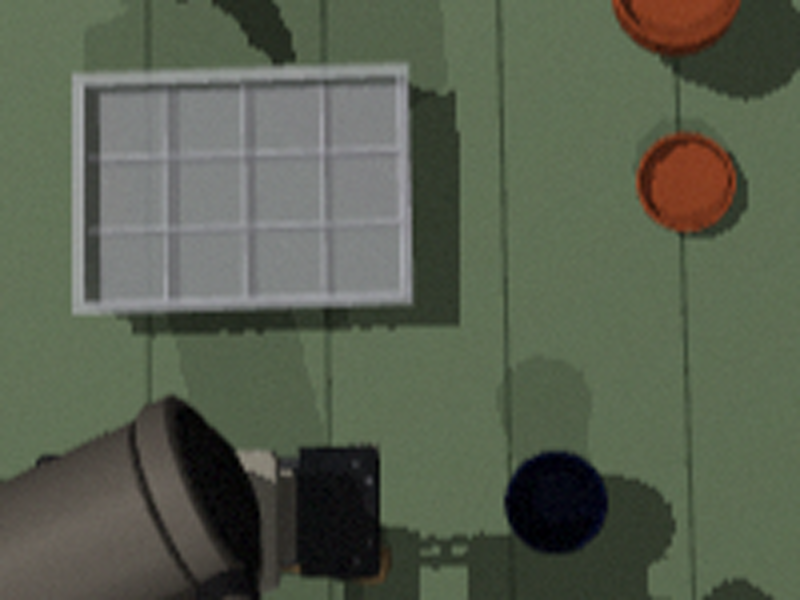

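Saucer stands flat on target at (664,−5), crop (687,182). On to the trowel.

Emit:
servo_tool:
  moves:
    - [-1, 0, 0, 0, -0.347]
    - [-1, 0, 0, 0, -0.347]
    - [-1, 0, 0, 0, -0.347]
    - [-1, 0, 0, 0, -0.347]
    - [-1, 0, 0, 0, -0.347]

```text
time_s: 7.9
position: [455.1, 276.1, 160.0]
tcp_rot: [-0.241, 0.242, 0.665, -0.664]
wrist_force: [0.2, 1.0, -0.1]
grip_width: 0.999
```

Emit:
servo_tool:
  moves:
    - [-1, 0, 0, 0, -0.347]
    - [-1, 0, 0, 0, -0.347]
    - [-1, 0, 0, 0, -0.347]
    - [-1, 0.357, 0.3, -0.149, 0]
    - [-1, 0, 0, 0, 0]

```text
time_s: 8.52
position: [419.8, 297.5, 128.0]
tcp_rot: [0.065, -0.063, -0.704, 0.705]
wrist_force: [0.4, -0.1, 0.7]
grip_width: 1.002
```

```bash
python3 - <<'E'
from h import *
h=np.arctan2(236,44); need(424-15*np.cos(h),314-15*np.sin(h),27.5,h+np.pi/2)
save('scene','d.png',(280,60,480,210),4)
E
```

```text
spin first 0.006
t 8.525 pos [419.8 297.5 128. ] yaw 2.96 j [ 0.47  0.46  1.72  0.    0.97 -2.49] shift after spin [-0.014  1.005 -0.022] grip 1.002
```

View pics/d.png

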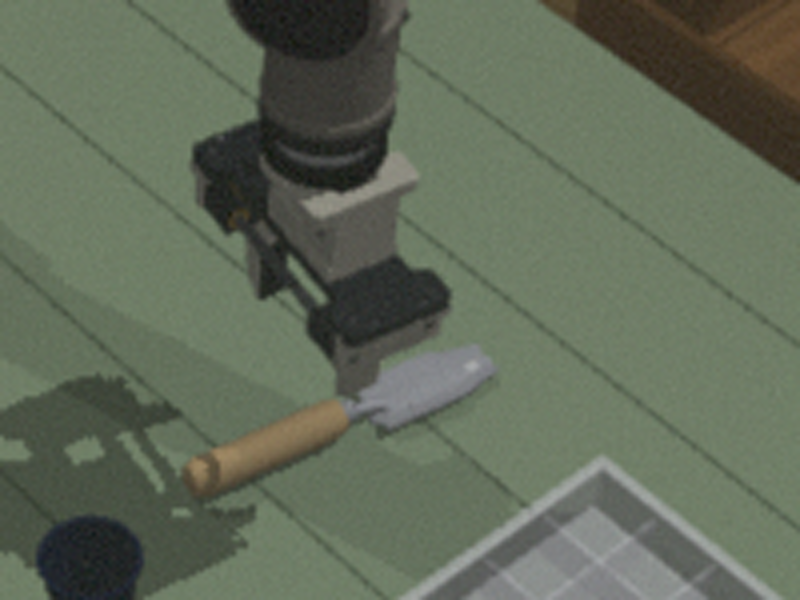

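The gripper is aligned above the handle, whose front end is at crop (345,412). Descend and grip.

Emit:
servo_tool:
  moves:
    - [-1, 0, 0.4, 0, 0]
    - [-1, 0, 0.4, 0, 0]
    - [-1, 0, 0.2, 0, 0]
    - [-1, 0, 0, 0, 0]
    - [1, 0, 0, 0, 0]

```text
time_s: 9.2
position: [423.4, 298.0, 30.2]
tcp_rot: [-0.064, 0.066, 0.705, -0.704]
wrist_force: [-0.3, -0.2, -0.0]
grip_width: 0.935
```

Emit:
servo_tool:
  moves:
    - [1, 0, 0, 0, 0]
    - [1, 0, 0, 0, 0]
    - [1, 0, 0, 0, 0]
    - [1, 0, 0, 0, 0]
    - [1, 0, 0, 0, 0]

```text
time_s: 9.82
position: [421.8, 297.8, 28.7]
tcp_rot: [-0.064, 0.064, 0.704, -0.704]
wrist_force: [-0.1, -0.4, 0.5]
grip_width: 0.4
```

Emit:
servo_tool:
  moves:
    - [1, 0, 0, 0, 0]
    - [1, 0, 0, 0, 0]
    - [1, 0, -0.3, 0, 0]
    - [1, 0, -0.5, 0, 0]
    - [1, 0, -0.5, 0, 0]

```text
time_s: 10.45
position: [421.4, 297.6, 159.7]
tcp_rot: [0.065, -0.064, -0.704, 0.704]
wrist_force: [1.3, -0.3, -1.7]
grip_width: 0.31
```

```bash
python3 - <<'E'
from h import *
need(650,107,160,np.pi/2)
save('scene','e.png',(280,40,480,190),4)
E
```

```text
spin first 2.776
t 10.45 pos [421.4 297.6 159.7] yaw 2.959 j [ 0.47  0.42  1.68  0.    1.04 -2.49] shift after spin [-1.906 -0.005 -2.286] grip 0.31
```

View pics/e.png

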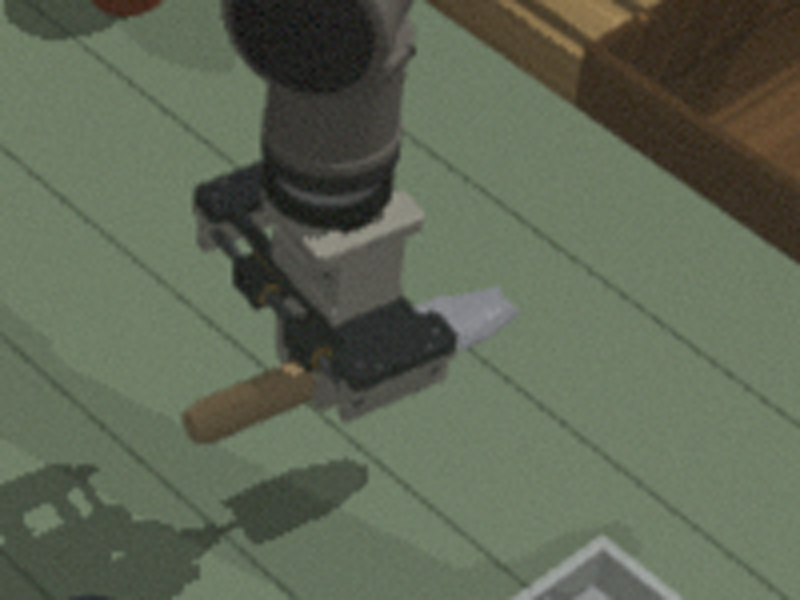

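Trowel is held level and hollow side up (butt at crop 195,430, tip at 515,310). Now rotate and carry it.

Emit:
servo_tool:
  moves:
    - [1, 0, 0, 0, 0.347]
    - [1, 0, 0, 0, 0.347]
    - [1, 0, 0, 0, 0.347]
    - [1, 0, 0, 0, 0.347]
    - [1, 0, 0, 0, 0.347]

```text
time_s: 11.12
position: [421.5, 297.7, 158.2]
tcp_rot: [0.356, -0.356, -0.611, 0.611]
wrist_force: [0.9, -0.0, -1.7]
grip_width: 0.31
```

Emit:
servo_tool:
  moves:
    - [1, 0, 0, 0, 0.347]
    - [1, 0, 0, 0, 0.347]
    - [1, 0, 0, 0, 0.347]
    - [1, -0.38, 0, -0.45, 0]
    - [1, -0.38, 0, -0.45, 0]

```text
time_s: 11.75
position: [512.4, 221.4, 158.4]
tcp_rot: [0.5, -0.499, -0.501, 0.501]
wrist_force: [1.0, 0.7, -1.7]
grip_width: 0.309
```

Emit:
servo_tool:
  moves:
    - [1, -0.38, 0, -0.45, 0]
    - [1, -0.38, 0, -0.45, 0]
    - [1, -0.38, 0.2, -0.45, 0]
    - [1, 0, 0.3, 0, 0]
    - [1, 0, 0.2, 0, 0]

```text
time_s: 12.38
position: [646.2, 106.8, 86.0]
tcp_rot: [0.501, -0.5, -0.499, 0.5]
wrist_force: [-0.5, 0.5, -1.9]
grip_width: 0.305
```

```bash
python3 - <<'E'
from h import *
need(650,107,27.5,np.pi/2)
save('top','f.png',(160,140,360,290),4)
E
```

```text
spin first -0.003
t 12.375 pos [646.2 106.8  86. ] yaw 1.569 j [ 0.05  0.73  1.33  0.    1.08 -1.52] shift after spin [ 0.002  0.585 -0.039] grip 0.305
```

View pics/f.png

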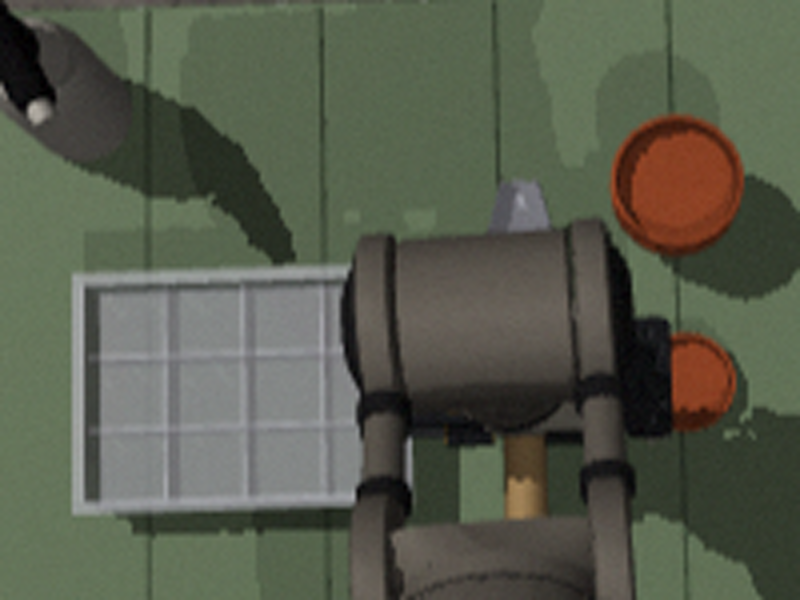

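Trowel is square (tip at crop 521,182) and clear of the clay pots. Lowering it.

Emit:
servo_tool:
  moves:
    - [1, 0, 0.3, -0.04, 0]
    - [1, 0, 0.15, 0, 0]
    - [1, 0, 0.08, 0, 0]
    - [1, 0, 0.05, 0, 0]
    - [1, 0, 0, 0, 0]

```text
time_s: 13.05
position: [651.0, 107.9, 31.1]
tcp_rot: [-0.5, 0.5, 0.5, -0.5]
wrist_force: [-0.1, 0.6, -2.2]
grip_width: 0.307
```

Emit:
servo_tool:
  moves:
    - [0.5, 0, 0, 0, 0]
    - [0.2, 0, 0, 0, 0]
    - [-1, 0, 0, 0, 0]
    - [-1, 0, 0, 0, 0]
    - [-1, 0, 0, 0, 0]

```text
time_s: 13.68
position: [650.9, 107.9, 30.8]
tcp_rot: [-0.5, 0.5, 0.5, -0.5]
wrist_force: [-0.7, 0.3, 0.1]
grip_width: 0.676
```

Emit:
servo_tool:
  moves:
    - [-1, 0, 0, 0, 0]
    - [-1, 0, -0.2, 0, 0]
    - [-1, 0, -0.5, 0, 0]
    - [-1, 0, -0.5, 0.4, 0]
    - [-1, 0, -0.1, 0.4, 0]

```text
time_s: 14.3
position: [573.0, 107.9, 164.6]
tcp_rot: [-0.498, 0.502, 0.502, -0.498]
wrist_force: [0.5, -0.2, -0.2]
grip_width: 1.0
```

```bash
python3 - <<'E'
from h import *
need(448,88,57,np.pi/2)
E
```

```text
spin first 0.0
t 14.3 pos [573.  107.9 164.6] yaw 1.571 j [ 0.05  0.52  1.49  0.    1.12 -1.52] shift after spin [-0.2    1.065  1.26 ] grip 1.0
```

Emit:
servo_tool:
  moves:
    - [-1, -0.1, 0, 0.5, 0]
    - [-1, -0.1, 0, 0.5, 0]
    - [-1, 0, 0, 0.26, 0]
    - [-1, 0, 0, 0, 0]
    - [-1, 0, 0, 0, 0]

```text
time_s: 14.92
position: [447.3, 87.8, 160.6]
tcp_rot: [-0.499, 0.501, 0.501, -0.499]
wrist_force: [0.3, 0.0, 0.2]
grip_width: 1.002
```

```bash
python3 - <<'E'
from h import *
need(448,88,51,np.pi/2)
save('scene','p.png',(220,100,420,250),4)
save('top','q.png',(160,140,360,290),4)
E
```

```text
spin first 0.0
t 14.925 pos [447.3  87.8 160.6] yaw 1.571 j [ 0.03  0.32  1.84  0.    0.98 -1.55] shift after spin [ 0.002  1.096 -0.003] grip 1.002
```

View pics/p.png

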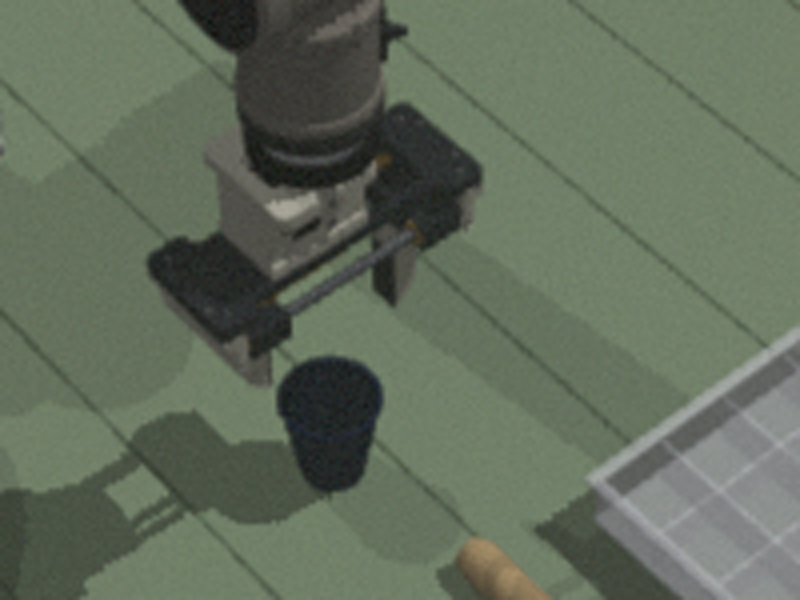

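View pics/q.png

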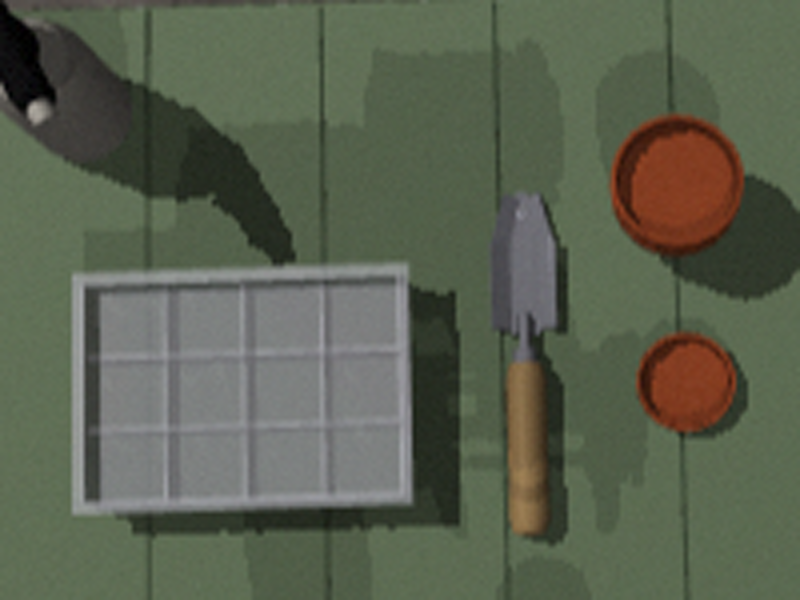

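Trowel lies square, from tip (526,192) to butt (529,533) in the crop; the pot's rim centre is at scene crop (330,398). I'll compute both positions.

```bash
python3 - <<'E'
from h import *
print(px2w('scene',220+330.5/4,100+398/4,72),px2w('scene',220+333/4,100+475/4,3))
A=lambda u,v,z:px2w('top',160+u/4,140+v/4,z)
print('tip',A(526,192,12),'butt',A(529,533,14.5),'saucer',A(687,383,16))
print('tray',px2w('scene',431,180,45),'expect corner')
E
```

```text
[449.5  92.   72. ] [456.2  85.9   3. ]
tip [801.2 101.3  12. ] butt [560.6 105.   14.5] saucer [661.6  -7.5  16. ]
tray [598.7 400.1  45. ] expect corner
```

Emit:
servo_tool:
  moves:
    - [-1, 0.01, 0.4, -0.01, 0]
    - [-1, 0, 0.4, 0, 0]
    - [-1, 0, 0.28, 0, 0]
    - [-1, 0, 0, 0, 0]
    - [1, 0, 0, 0, 0]

```text
time_s: 15.65
position: [447.8, 88.8, 52.2]
tcp_rot: [-0.5, 0.5, 0.5, -0.5]
wrist_force: [0.7, 0.2, 0.5]
grip_width: 0.93
```

Emit:
servo_tool:
  moves:
    - [1, 0, 0, 0, 0]
    - [1, 0, 0, 0, 0]
    - [1, 0, 0, 0, 0]
    - [1, 0, 0, 0, 0]
    - [1, 0, 0, 0, 0]

```text
time_s: 16.27
position: [447.5, 89.0, 52.3]
tcp_rot: [-0.5, 0.5, 0.501, -0.499]
wrist_force: [-0.2, 1.9, 7.4]
grip_width: 0.687
```

Emit:
servo_tool:
  moves:
    - [1, 0, 0, 0, 0]
    - [1, 0, -0.2, 0, 0]
    - [1, 0, -0.5, 0, 0]
    - [1, 0, -0.3, 0, 0]
    - [1, 0, 0, 0, 0]

```text
time_s: 16.9
position: [447.9, 88.8, 153.4]
tcp_rot: [-0.499, 0.501, 0.501, -0.499]
wrist_force: [0.3, -0.7, -1.6]
grip_width: 0.686
```

```bash
python3 - <<'E'
from h import *
need(663.5,-5.5,150,np.pi/2)
save('scene','r.png',(220,80,420,230),4)
E
```

```text
spin first 0.001
t 16.9 pos [447.9  88.8 153.4] yaw 1.571 j [ 0.03  0.33  1.85 -0.    0.96 -1.54] shift after spin [-0.943  0.044 -2.156] grip 0.686
```

View pics/r.png

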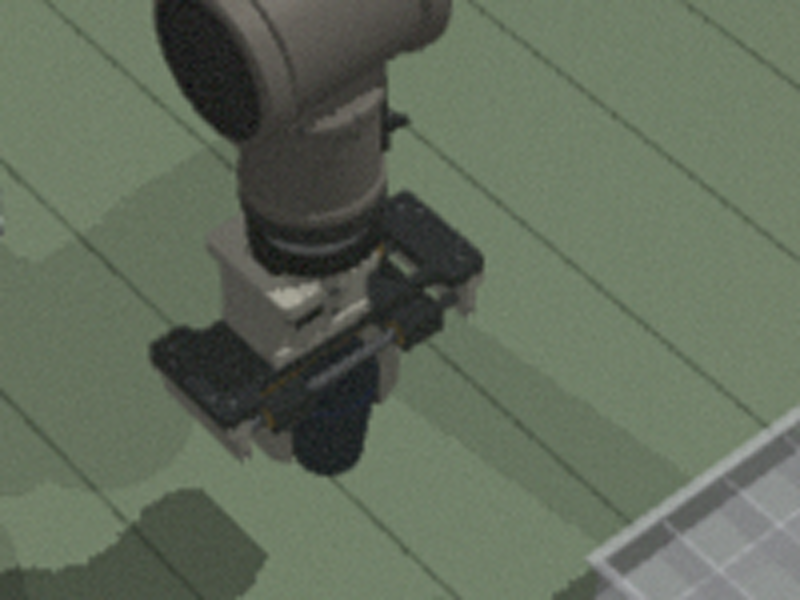

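Pot is held upright, with its foot at crop (330,455). Carrying it over the saucer.

Emit:
servo_tool:
  moves:
    - [1, -0.19, 0, -0.43, 0]
    - [1, -0.19, 0, -0.43, 0]
    - [1, -0.19, 0, -0.43, 0]
    - [1, -0.19, 0, -0.43, 0]
    - [1, -0.19, 0, -0.43, 0]

```text
time_s: 17.58
position: [662.1, -6.8, 148.8]
tcp_rot: [0.501, -0.499, -0.499, 0.501]
wrist_force: [0.5, 0.0, -0.2]
grip_width: 0.684
```

Emit:
servo_tool:
  moves:
    - [1, 0, 0, 0, 0]
    - [1, 0, 0.4, 0, 0]
    - [1, 0, 0.25, 0, 0]
    - [1, 0, 0, 0, 0]
    - [1, 0, 0, 0, 0]

```text
time_s: 18.2
position: [661.8, -5.9, 87.0]
tcp_rot: [-0.5, 0.5, 0.5, -0.5]
wrist_force: [-0.1, -0.4, -1.6]
grip_width: 0.685
```

```bash
python3 - <<'E'
from h import *
print('foot in hand',px2w('scene',220+330/4,80+455/4,101))
need(663.5,-5.5,56,np.pi/2)
save('scene','s.png',(230,180,380,292),5)
E
```

```text
foot in hand [453.5  89.4 101. ]
spin first 0.001
t 18.2 pos [661.8  -5.9  87. ] yaw 1.571 j [-0.12  0.74  1.31  0.    1.09 -1.7 ] shift after spin [ 0.004  0.31  -0.017] grip 0.685
```

View pics/s.png

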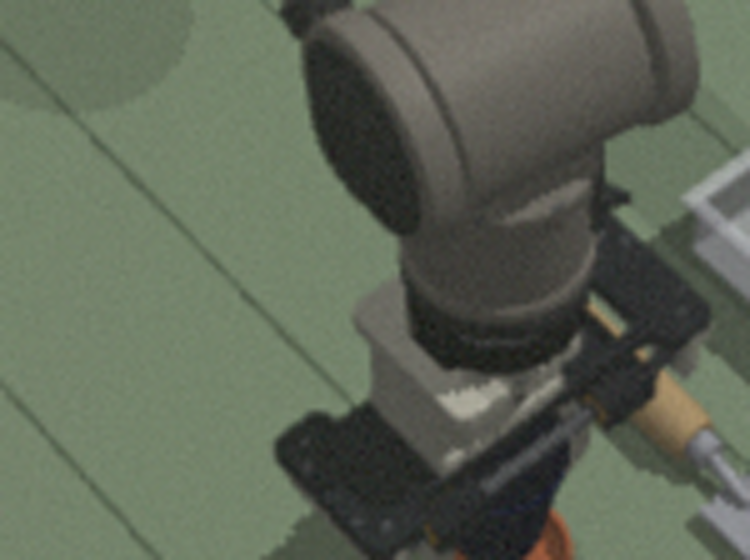

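Pot is above the saucer, whose rim shows around the foot at crop (515,545). Lowering gently.

Emit:
servo_tool:
  moves:
    - [1, 0.0, 0.15, -0.01, 0]
    - [1, 0, 0.08, 0, 0]
    - [1, 0, 0.04, 0, 0]
    - [1, 0, 0.03, 0, 0]
    - [1, 0, 0, 0, 0]

```text
time_s: 18.88
position: [663.0, -6.2, 56.7]
tcp_rot: [-0.5, 0.5, 0.5, -0.5]
wrist_force: [0.9, -0.3, -1.7]
grip_width: 0.683
```

Emit:
servo_tool:
  moves:
    - [1, 0, 0.02, 0, 0]
    - [1, 0, 0.0, 0, 0]
    - [1, 0, 0.01, 0, 0]
    - [1, 0, 0, 0, 0]
    - [1, 0, 0, 0, 0]

```text
time_s: 19.5
position: [664.2, -6.2, 56.3]
tcp_rot: [-0.499, 0.501, 0.501, -0.499]
wrist_force: [-3.0, 0.9, 11.0]
grip_width: 0.684
```

Pot seated (11 N at z 56, as expected for the inner floor). Release, rise and head for the planter.

Emit:
servo_tool:
  moves:
    - [0.3, 0, 0, 0, 0]
    - [0, 0, 0, 0, 0]
    - [-1, 0, 0, 0, 0]
    - [-1, 0, 0, 0, 0]
    - [-1, 0, 0, 0, 0]

```text
time_s: 20.12
position: [662.6, -6.2, 53.2]
tcp_rot: [0.5, -0.5, -0.5, 0.5]
wrist_force: [0.0, -0.4, -0.2]
grip_width: 0.958
```

Emit:
servo_tool:
  moves:
    - [-1, 0, -0.2, 0, 0]
    - [-1, 0, -0.4, 0, 0]
    - [-1, 0, -0.5, 0, 0]
    - [-1, 0, -0.5, 0.2, 0]
    - [-1, 0, -0.5, 0.3, 0]

```text
time_s: 20.75
position: [612.4, -6.3, 264.5]
tcp_rot: [0.5, -0.5, -0.5, 0.5]
wrist_force: [0.3, -0.2, -0.7]
grip_width: 1.001
```

Emit:
servo_tool:
  moves:
    - [-1, -0.4, -0.1, 0.4, 0]
    - [-1, -0.4, 0, 0.4, 0]
    - [-1, -0.4, 0, 0.4, 0]
    - [-1, -0.4, 0, 0.4, 0]
    - [-1, 0, 0, 0, 0]

```text
time_s: 21.38
position: [450.7, -168.4, 273.6]
tcp_rot: [0.501, -0.501, -0.499, 0.499]
wrist_force: [-0.2, 1.0, -1.1]
grip_width: 0.999
```

Emit:
servo_tool:
  moves:
    - [-1, 0, 0, 0, 0.347]
    - [-1, 0, 0, 0, 0.347]
    - [-1, 0, 0, 0, 0.347]
    - [-1, 0, 0, 0, 0.347]
    - [-1, 0, 0, 0, 0.347]

```text
time_s: 22.0
position: [453.4, -165.5, 273.3]
tcp_rot: [0.665, -0.664, -0.242, 0.242]
wrist_force: [0.2, 0.4, 0.0]
grip_width: 0.998
```

Emit:
servo_tool:
  moves:
    - [-1, 0, 0, 0, 0.347]
    - [-1, 0, 0, 0, 0.347]
    - [-1, 0, 0, 0, 0.347]
    - [-1, 0, 0, 0, 0.347]
    - [-1, 0, 0, 0, 0.347]

```text
time_s: 22.62
position: [453.4, -165.5, 273.3]
tcp_rot: [0.705, -0.704, 0.06, -0.06]
wrist_force: [-0.2, -0.6, 0.3]
grip_width: 1.001
```

```bash
python3 - <<'E'
from h import *
need(440,-326,193,-0.33)
im=grab_frame('top'); hsv=cv2.cvtColor(im,cv2.COLOR_RGB2HSV)
m=((hsv[...,0]<12)&(hsv[...,1]>140)).astype(np.uint8)
n,_,st,ce=cv2.connectedComponentsWithStats(m)
for s,c in zip(st[1:],ce[1:]):
    if s[4]>20: print(s,c,px2w('top',s[0]+s[2]/2-.5,s[1]+s[3]/2-.5,14))
m=((im[...,2].astype(int)-im[...,1]>8)&(im[...,1]<60)).astype(np.uint8)
n,_,st,ce=cv2.connectedComponentsWithStats(m)
for s,c in zip(st[1:],ce[1:]):
    if s[4]>100: print('navy',s,c,px2w('top',s[0]+s[2]/2-.5,s[1]+s[3]/2-.5,76))
E
```

```text
spin first 0.322
t 22.625 pos [ 453.4 -165.5  273.3] yaw -0.169 j [-0.51  0.25  1.6   0.    1.3  -0.34] shift after spin [ 0.393  0.802 -1.562] grip 1.001
[313 169  33  35 896] [328.72321429 185.7734375 ] [803.4  -4.6  14. ]
[319 233  23  15  73] [327.57534247 242.97260274] [650.1  -2.4  14. ]
[ 19 387  10  11  28] [ 22.42857143 392.92857143] [261.9 837.1  14. ]
[ 32 392  13   7  23] [ 37.82608696 394.91304348] [252.8 797.7  14. ]
[ 29 411  14  17  32] [ 35.5625 418.5625] [190.3 802.5  14. ]
navy [321 220  24  25 306] [334.04575163 232.2124183 ] [663.7  -7.1  76. ]
```

Pot reads (664,−7), inside the saucer. Aligning with the planter handle.

Emit:
servo_tool:
  moves:
    - [-1, 0, 0, 0, 0.322]
    - [-1, 0.13, 0, -0.5, 0]
    - [-1, 0.13, 0, -0.5, 0]
    - [-1, 0.13, 0, -0.56, 0]
    - [-1, 0, 0, 0, 0]

```text
time_s: 23.3
position: [439.8, -329.4, 272.6]
tcp_rot: [-0.698, 0.698, -0.115, 0.115]
wrist_force: [0.3, 0.8, -0.0]
grip_width: 1.0
```

```bash
python3 - <<'E'
from h import *
need(440,-326,193,-0.33)
save('scene','u.png',(70,180,270,330),4)
E
```

```text
spin first 0.008
t 23.3 pos [ 439.8 -329.4  272.6] yaw -0.326 j [-0.78  0.37  1.42 -0.    1.35 -0.46] shift after spin [-0.008  0.796  0.033] grip 1.0
```

View pics/u.png

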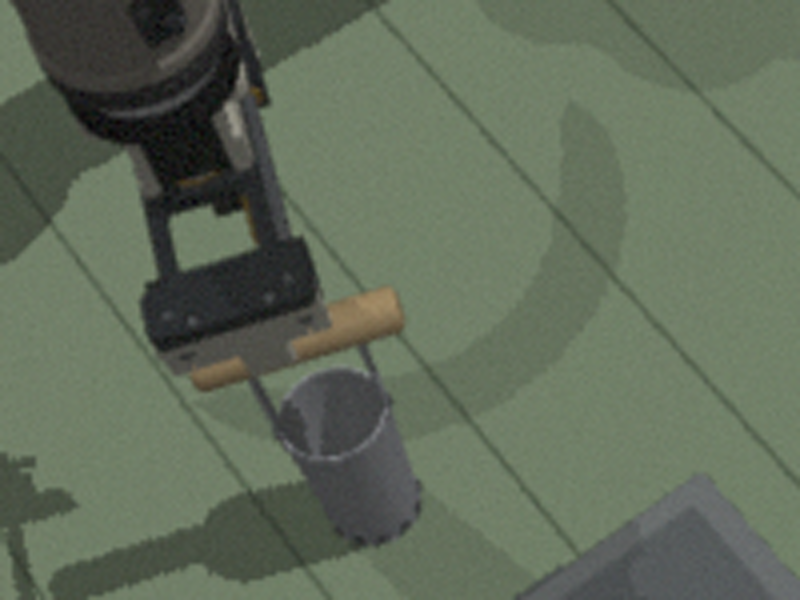

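Gripper is over the crossbar (ends at crop 193,378 and 403,310) and between the straps. Descend and grip.

Emit:
servo_tool:
  moves:
    - [-1, 0, 0.3, 0.04, 0]
    - [-1, 0, 0.3, 0, 0]
    - [-1, 0, 0.2, 0, 0]
    - [-1, 0, 0, 0, 0]
    - [1, 0, 0, 0, 0]

```text
time_s: 23.98
position: [442.0, -322.1, 194.5]
tcp_rot: [-0.698, 0.698, -0.113, 0.114]
wrist_force: [-0.2, -0.8, 0.4]
grip_width: 0.936
```

Emit:
servo_tool:
  moves:
    - [1, 0, 0, 0, 0]
    - [1, 0, 0, 0, 0]
    - [1, 0, 0, 0, 0]
    - [1, 0, 0, 0, 0]
    - [1, 0, 0, 0, 0]

```text
time_s: 24.6
position: [441.2, -322.7, 193.5]
tcp_rot: [0.698, -0.698, 0.114, -0.114]
wrist_force: [-0.0, 0.3, 0.3]
grip_width: 0.398
```

Emit:
servo_tool:
  moves:
    - [1, 0, 0, 0, 0]
    - [1, 0, 0, 0, 0]
    - [1, 0, 0, 0, 0]
    - [1, 0, -0.2, 0, 0]
    - [1, 0, -0.3, 0, 0]

```text
time_s: 25.22
position: [440.7, -322.1, 242.6]
tcp_rot: [0.699, -0.697, 0.115, -0.113]
wrist_force: [1.0, 0.1, -3.4]
grip_width: 0.278
```

```bash
python3 - <<'E'
from h import *
need(440,-113,240); need(664,-113,240,0)
E
```

```text
t 25.225 pos [ 440.7 -322.1  242.6] yaw -0.325 j [-0.77  0.39  1.48  0.    1.28 -0.45] shift after spin [-0.674  0.031  1.979] grip 0.278
spin first -0.65
t 25.225 pos [ 440.7 -322.1  242.6] yaw -0.325 j [-0.77  0.39  1.48  0.    1.28 -0.45] shift after spin [2.233 0.026 2.091] grip 0.278
```

Emit:
servo_tool:
  moves:
    - [1, 0, 0, 0, -0.325]
    - [1, 0, 0, 0, -0.325]
    - [1, 0, 0, 0.3, 0]
    - [1, 0, 0, 0.4, 0]
    - [1, 0, 0, 0.4, 0]

```text
time_s: 25.85
position: [440.9, -211.5, 242.9]
tcp_rot: [0.707, -0.707, 0.001, 0.0]
wrist_force: [-0.4, 0.2, -3.1]
grip_width: 0.275
```

Emit:
servo_tool:
  moves:
    - [1, 0, 0, 0.4, 0]
    - [1, 0, 0, 0.4, 0]
    - [1, 0.2, 0, 0.2, 0]
    - [1, 0.4, 0, 0, 0]
    - [1, 0.4, 0, 0, 0]

```text
time_s: 26.48
position: [542.2, -112.1, 243.2]
tcp_rot: [0.707, -0.707, -0.0, 0.0]
wrist_force: [-0.1, 0.1, -3.1]
grip_width: 0.274
```

Emit:
servo_tool:
  moves:
    - [1, 0.4, 0, 0, 0]
    - [1, 0.4, 0, 0, 0]
    - [1, 0.3, 0, 0, 0]
    - [1, 0.1, 0, 0, 0]
    - [1, 0, 0, 0, 0]

```text
time_s: 27.1
position: [660.9, -112.6, 242.5]
tcp_rot: [0.707, -0.707, 0.001, 0.001]
wrist_force: [-0.7, -0.4, -2.7]
grip_width: 0.276
```

```bash
python3 - <<'E'
from h import *
need(664,-111,193.5,0)
E
```

```text
spin first 0.001
t 27.1 pos [ 660.9 -112.6  242.5] yaw 0.0 j [-0.28  0.63  1.08 -0.    1.44 -0.28] shift after spin [0.032 0.49  0.016] grip 0.276
```

Emit:
servo_tool:
  moves:
    - [1, 0.03, 0.25, 0.02, 0]
    - [1, 0, 0.12, 0, 0]
    - [1, 0, 0.06, 0, 0]
    - [1, 0, 0.04, 0, 0]
    - [1, 0, 0, 0, 0]

```text
time_s: 27.72
position: [664.2, -110.8, 196.8]
tcp_rot: [-0.707, 0.707, 0.0, 0.0]
wrist_force: [-0.4, -0.3, -3.1]
grip_width: 0.278
```

Emit:
servo_tool:
  moves:
    - [1, 0, 0.02, 0, 0]
    - [1, 0, 0.02, 0, 0]
    - [1, 0, 0, 0, 0]
    - [1, 0, 0, 0, 0]
    - [1, 0, 0, 0, 0]

```text
time_s: 28.35
position: [664.6, -110.8, 193.4]
tcp_rot: [-0.707, 0.707, 0.001, 0.001]
wrist_force: [-0.8, -0.5, 6.0]
grip_width: 0.279
```

Contact came at the gripping height (193.5), so the planter is upright. Release and withdraw.

Emit:
servo_tool:
  moves:
    - [0.4, 0, 0, 0, 0]
    - [0.1, 0, 0, 0, 0]
    - [-1, 0, 0, 0, 0]
    - [-1, 0, 0, 0, 0]
    - [-1, 0, 0, 0, 0]

```text
time_s: 28.98
position: [664.3, -110.7, 192.4]
tcp_rot: [0.707, -0.707, 0.0, 0.0]
wrist_force: [0.1, -0.0, 0.4]
grip_width: 0.687
```

Emit:
servo_tool:
  moves:
    - [-1, 0, -0.1, 0, 0]
    - [-1, 0, -0.3, 0, 0]
    - [-1, 0, -0.4, 0, 0]
    - [-1, 0, -0.4, 0, 0]
    - [-1, -0.4, 0, 0, 0]

```text
time_s: 29.6
position: [626.9, -111.3, 317.0]
tcp_rot: [-0.706, 0.708, 0.004, 0.003]
wrist_force: [-0.1, -0.2, -0.2]
grip_width: 1.002
```

Emit:
servo_tool:
  moves:
    - [-1, -0.5, 0, 0, 0]
    - [-1, -0.5, 0, 0, 0]
    - [-1, -0.5, 0, 0, 0]
    - [-1, -0.3, 0, 0, 0]
    - [-1, 0, 0, 0, 0]

```text
time_s: 30.22
position: [443.0, -110.6, 314.0]
tcp_rot: [-0.707, 0.707, 0.0, 0.001]
wrist_force: [0.2, -0.5, -0.1]
grip_width: 0.998
```

```bash
python3 - <<'E'
from h import *
need(0,0,0)
a=grab_frame('top')[160:350,170:500]; a=cv2.resize(a,(792,456),interpolation=cv2.INTER_CUBIC)
cv2.imwrite('pics/z.png',a[:,:,::-1])
E
```

```text
t 30.225 pos [ 443.  -110.6  314. ] yaw -0.001 j [-0.41  0.17  1.59  0.    1.39 -0.41] shift after spin [-4.438  3.13   1.105] grip 0.998
```

View pics/z.png

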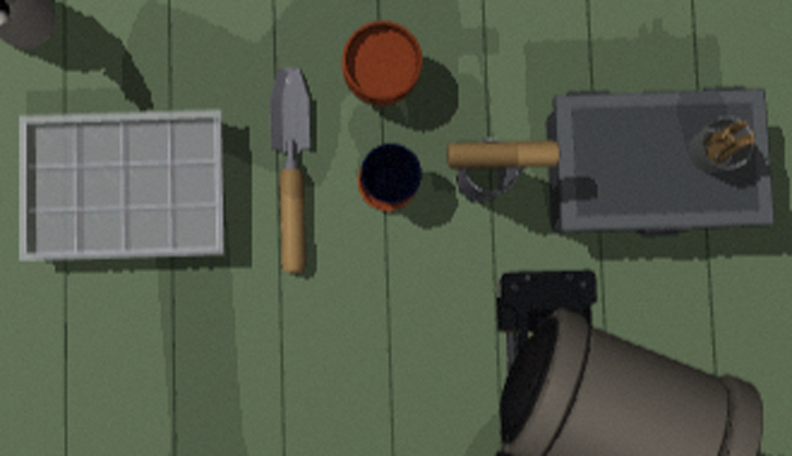

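All five stand in a row; planter bar from (447,154) to (559,153), pot at (391,174). Final numbers next.

```bash
python3 - <<'E'
from h import *
A=lambda u,v,z:px2w('top',170+u/2.4,160+v/2.4,z)
print('planter',A(503,153.5,187),'pot',A(391,174,76),'tip',A(291,67,12),'butt',A(293,272,14.5),'clay',A(383,62,81))
s=A(503,153.5,187); T=np.array([663.3,296.2]);B=np.array([666.7,-301.8]);S=np.array([663,-5.5])
print(np.linalg.norm(s[:2]-B),np.linalg.norm(s[:2]-S),np.linalg.norm(S-T),np.linalg.norm(S-B))
p=A(488,180,2); print('foot approx',p)
E
```

```text
planter [ 664.3 -115.   187. ] pot [662.3  -8.2  76. ] tip [801.5 102.   12. ] butt [560.3 105.5  14.5] clay [787.1  -3.3  81. ]
186.81541692269406 109.50771662307639 301.70014915475264 296.3231006857211
foot approx [ 662.1 -125.3    2. ]
```

All within tolerance. Handing in.

```bash
python3 -c "
from h import *
print(manip.finish_job())"
```

```text
the job is handed in; nothing more can be done
None
```

The bench is set out as asked and the job is handed in, at about 30 s of the 120 s allowed. My last checks put everything inside the limits; `finish_job` gives no verdict, so I don't know the official result.

| Item | Measured position (mm) | Check |
|---|---|---|
| Saucer | about (663, −5.5) | 302 mm from the tray and 296 mm from the box (limit 322) |
| Pot | about (662, −8) | in the saucer, about 3 mm off its centre (limit 12) |
| Trowel middle | about (673, 104) | about 0.015 rad off square, hollow side up, blade away from the robot; about 193 mm from the tray and 110 mm from the saucer |
| Planter handle | about (664, −115) | 187 mm from the box and 110 mm from the saucer |

- **Pot:** I set it down while gripped, with 11 N of contact at the height expected for the saucer's inner floor.
- **Planter:** It touched the bench at the same height it was gripped, so it should be upright. A rough reading of its foot came out about 10 mm to one side of the handle. I took that as reading error, because most of the foot is hidden in the top view, and did not check it further.
- **Bystanders:** The clay pots measured within about 1 mm of where they started. I never went near the label cup; it looks unmoved in the last picture, but I did not measure it.
- **Measurements that disagreed:** Scene and top camera readings differed by up to 8 mm for the pot and planter at the start. I used values in between, and every grasp held.

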